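# Unpin the drying-pen gate, ease its sagging bolt out and hold it ajar

## Task

The little gate of the drying pen is shut by a sagging barrel bolt, and a bayonet pin keeps that bolt from being lifted. Turn the pin anticlockwise (seen from above) to its stop, lift it out and put it into the white bowl; then take the bolt by its knob, lift it so that its drooping nose clears the bent keeper lip while you draw it fully back, and pull the gate ajar towards you by that knob, about a hand's width (8 cm) at the latch end. The gate springs shut by itself, so finish still gripping the knob and holding the gate ajar; leave the two plaster moulds in the pen where they stand.

Things in the scene. Friction and masses are not known exactly. Their poses are not given: they have to be found in the camera images.
- pen: fixed drying pen, 320 mm wide in y, with two wooden posts 160 mm tall joined by a base bar, and side rails running back in +x. Origin: on the table, midway between the posts. Its x axis points through the gateway away from the robot, y to the left towards the hinge post, z up; it is turned up to 0.3 rad about z.
- hinge_line (a point): point on the vertical hinge axis of the gate, at pen x 0, y +125 mm; 165 mm above the table, the height of the gate's top edge
- keeper (a point): on the latch post: middle of the slot in the top face of the steel keeper housing (46 x 46 mm), at pen x 0, y -124 mm, 226 mm above the table. The slot is 28 mm long along pen y and 10 mm wide. Below it lies the bolt's nose, behind a bent-up lip.
- lock_pin: loose steel bayonet pin, 80 g, standing in the keeper. Origin: centre of the underside of its flange (32 mm round, 4 mm thick), which rests on the keeper. Above it a bar grip 34 mm long along pin y, 10 mm thick along pin x, from 4 to 40 mm above the origin; below it a shank, 8 mm round, 33.5 mm long, with a lug 22 mm long along pin y and 6 mm wide. It has 1 mm of side play.
- pin_grip (a point): middle of the pin's bar grip, 28 mm above the pin's origin. The pin starts locked, its grip turned about 1.05 rad clockwise (from above) from the slot; turned anticlockwise until grip and lug lie along the slot (pen y) it meets a stop. It turns freely. Only there can it be lifted out, straight up; 35 mm of lift clears it.
- dish: white bisque bowl, loose, outer diameter 104 mm, rim 43 mm and inner floor 8 mm above the table, hollow; it stands to the right of the pen. Origin: centre of its underside.
- bolt_knob (a point): middle of the gripping height of the bolt's upright round knob: neck 18 mm wide, 22 mm tall, under a 24 mm cap whose top is 17 mm above this point. 229 mm above the table while the bolt sags; staples 55 mm to either side reach up to 212 mm. It starts 130 mm from the hinge axis towards the latch post and moves towards the hinge as the bolt is drawn.
- bolt_slide (a joint): travel of the barrel bolt along the gate, m: 0 shot home, 0.05 fully drawn towards the hinge (pen +y when the gate is shut). Friction about 1 N. With the bolt sagging, its heel catches the keeper lip after about 8 mm; it is past the lip and the gate is free from 0.035 on.
- bolt_lift (a joint): height of the bolt above its sagging rest, m: 0 to 0.016 (stop). It falls back by its weight (220 g). The heel clears the lip at 0.010 and more; with the lock pin in place it cannot get there (stopped at about 0.005).
- gate (a joint): opening angle of the gate, rad: 0 shut, grows as its latch end swings towards the robot (pen -x) about the vertical hinge axis, up to 1.2. A spring closes it with 0.2 to 0.3 N m. The gate is 217 mm wide from hinge axis to latch end, 165 mm high; 8 cm at the latch end is about 0.37 rad.
- mould_a: cream plaster mould standing in the pen behind the gate, 61 x 66 x 65 mm; origin: centre of its underside
- mould_b: cream plaster mould standing in the pen behind the gate, 85 x 68 x 57 mm; origin: centre of its underside
Mind the look-alikes: they are no part of the job. There is more than one size of the lock_pin; the one meant has the size given above.

How it is judged:
By the outcome, as a careful person would: the job done as asked, in the order asked, and still so for the second after the job is handed in, while the arm keeps its last pose, push and grip.
It also fails if it takes over 53 s, if anything falls off the work surface, if the arm or the gripper's body presses on something with over 40 N, if the wrist force passes 120 N, or if a joint passes its speed limit or range.

## Robot

A 6-joint arm with a two-finger parallel gripper is mounted at the origin on a cart in front of the work surface, level with it; the furniture and walls round the work are solid. World frame = base frame: x ahead of the robot, y to its left, z up, the work surface at z = 0. Lengths are in mm, angles in rad, forces in N, time in s.
With the tool pointing down it reaches from about 350 to 775 mm from the base axis. Payload 7.3 kg.
Tool frame: the origin (TCP) lies midway between the tips of the shut fingers; the grasp point (between the pads) lies 19 mm behind it; z points along the fingers, y is the line along which they close (so a half turn about z gives the same grasp; the last joint's range is limited). The gripper opens to 92 mm and grips with 3 to 60 N. Pads are 19 mm wide; open, the fingers measure 130 mm over their backs; the gripper's body (75 mm by 190 mm) begins 47 mm behind the grasp point.
Start: joints at [-1.419, 0.342, 1.524, -0, 1.275, -0.146], TCP at [154.067, -501.905, 226.741] pointing down, gripper open.
Joint ranges: [-2.53, 2.53], [-0.77, 2.02], [0.04, 2.7], [-1, 4.14], [0.28, 2.66], [-3.11, 3.11]. Speed limits (rad/s): [2.57, 2.57, 3.14, 3.14, 3.14, 3.14].

## Interface

Orientations are given as [roll, pitch, yaw] about the fixed x, y, z axes, in that order (R = Rz(yaw) Ry(pitch) Rx(roll)).
In Python, from plant import bot gives the robot as it stands. The module is installed in compiled form; this text tells all that it offers.
- The arm moves only by the shell command python3 -m crank 'ROWS' [OPENING]. ROWS is JSON, a list of rows, each a list of 6 numbers: the shift along the tool's x, y, z in m, then the turn, a rotation vector about the tool's x, y, z in rad. In form: [[dx, dy, dz, wx, wy, wz], ...]. A call has 1 to 5 rows; each row shifts and turns the commanded pose from where the row before left it, along the tool's axes as they then stand; what a row does not reach is not made up. A row lasts 1/8 s, in which the tool goes at most 62.5 mm and 10.7 degrees, less where a joint would pass 70% of its speed; a pose out of reach is approached as far as the arm can. A call is refused whole if a number of a shift passes 0.0625 or a number of a turn 0.188, either way. A call with a gripper value outside its range is refused whole. OPENING is the opening in per cent of the stroke, from 0 (shut) to 100 (fully open), set as the call begins (- or left out, the last holds). The fingers move at their own pace and stop on an object; the grip force is fixed at half the most. Time passes only in rows, so rows that do not move let the fingers close. It gives the time, the measured TCP pose, the force, the opening and the grip force at its end, in the units of the state.
- bot.get_obs(): the state, without advancing time (a new reading comes with each control period).
- bot.capture(name): name is "side" or "top"; returns a dict with "color" (400x640x3 uint8, blue, green, red), "fov_y" (degrees; the focal length in pixels is half the picture's height over the tangent of half this angle, whatever the lens; pixels are square), "cx", "cy" (the principal point, pixels), "extrinsics" (4x4, takes a point from world to camera coordinates). Camera axes: x right, y up, looking along -z (the intrinsics and any distortion apply to the point x, -y, -z); pixel columns grow to the right and rows downward; lengths in mm; the calibration is good to about 2 mm. A picture is of the moment at which its call begins. There is no depth.
- bot.close_job(): hands the job in; it is judged then, once.
The state is a dict: "time": time; "joint_positions": joint angles; "dq": joint speeds; "tau": joint torques, N m; "tool_pos": TCP position; "tcp_rot": TCP orientation; "contact_force": force on the tool from outside, world axes, zero at the start; "moment": the same for the moment, N m; "grip_width": finger opening in mm; "finger_force": force on a finger pad.
Only numpy, scipy, OpenCV 4.12 (cv2) and the standard library are available. Lean on these libraries where they do the work, as an engineer would, in place of code of your own. Each camera call takes 0.05 s, during which the arm holds its last target. There are 200 camera calls.

## Working session

There is one attempt and no reset: what is moved stays moved. The work goes in short steps, Python scripts to look and compute and a shell command to move; the robot and the scene stay as the last step left them, time stands still between calls to the robot, and variables do not carry over. Pictures are saved under pics/ and viewed, at most 10 in all, crops included, and the job is handed in when it is done.

```bash
mkdir -p pics
cat > h.py <<'E'
import numpy as np, cv2
from plant import bot
def cap(n):
    c=bot.capture(n); c['f']=200/np.tan(np.radians(c['fov_y'])/2); return c
def ray(c,u,v):
    E=np.array(c['extrinsics']);R=E[:3,:3];o=-R.T@E[:3,3]
    d=R.T@np.array([(u-c['cx'])/c['f'],-(v-c['cy'])/c['f'],-1]);return o,d
def onz(c,u,v,z):
    o,d=ray(c,u,v);return o+d*(z-o[2])/d[2]
def proj(c,p):
    E=np.array(c['extrinsics']);q=E[:3,:3]@np.array(p)+E[:3,3]
    return c['cx']+c['f']*q[0]/-q[2], c['cy']-c['f']*q[1]/-q[2]
E
python3 - <<'E'
from h import *
for n in('side','top'):
    c=cap(n);cv2.imwrite(f'pics/{n}0.png',c['color']);print({k:v for k,v in c.items() if k!='color'})
print(bot.get_obs())
E
```

```text
{'fov_y': 47.31727825674686, 'cx': 313.6888455387008, 'cy': 202.59224445515005, 'extrinsics': array([[ 9.14926797e-01, -4.03616818e-01, -1.55591811e-03,
        -5.92029962e+02],
       [ 3.38789824e-01,  7.65868912e-01,  5.46503673e-01,
        -1.33602827e+02],
       [-2.19386444e-01, -5.00537984e-01,  8.37455261e-01,
        -1.10832999e+03],
       [ 0.00000000e+00,  0.00000000e+00,  0.00000000e+00,
         1.00000000e+00]]), 'f': np.float64(456.50781937187475)}
{'fov_y': 55.19380732717212, 'cx': 319.6512507799332, 'cy': 201.63450191517808, 'extrinsics': array([[ 2.58612945e-02, -9.99433922e-01,  2.15181278e-02,
        -2.14041720e+02],
       [ 9.85968128e-01,  2.90521413e-02,  1.64386204e-01,
        -5.82489360e+02],
       [-1.64918296e-01,  1.69649481e-02,  9.86161319e-01,
        -9.11184313e+02],
       [ 0.00000000e+00,  0.00000000e+00,  0.00000000e+00,
         1.00000000e+00]]), 'f': np.float64(382.61507516466156)}
{'time': 0.1, 'joint_positions': array([-1.41897677e+00,  3.42667309e-01,  1.52485087e+00, -1.66422921e-05,
        1.27537806e+00, -1.46004274e-01]), 'dq': array([ 3.87664842e-04, -1.55597694e-03, -1.09376732e-03, -3.65488800e-04,
       -8.53640856e-04, -4.99201449e-05]), 'tau': array([ 2.30572623e-03, -4.32002306e+01, -2.44694424e+01,  7.19698844e-02,
        5.25782711e-02, -5.15541547e-05]), 'tool_pos': array([ 154.02097151, -501.55985533,  226.13169472]), 'tcp_rot': array([-3.14030062e+00, -1.73908220e-04,  2.97828577e-01]), 'contact_force': array([0.41374943, 0.37828785, 0.24229207]), 'moment': array([-0.00705158,  0.03086916, -0.00161646]), 'finger_force': 0.0, 'grip_width': 91.3859721458032}
```

View pics/side0.png

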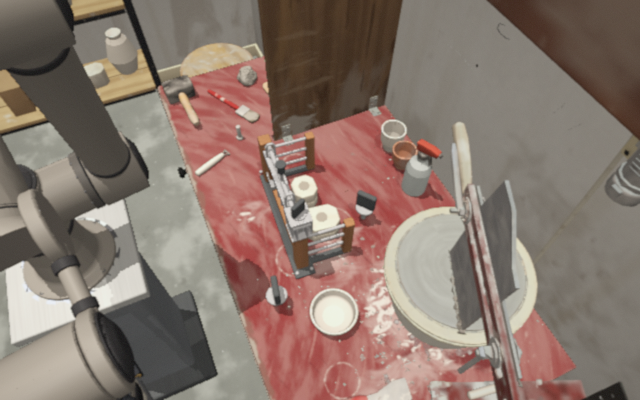

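View pics/top0.png

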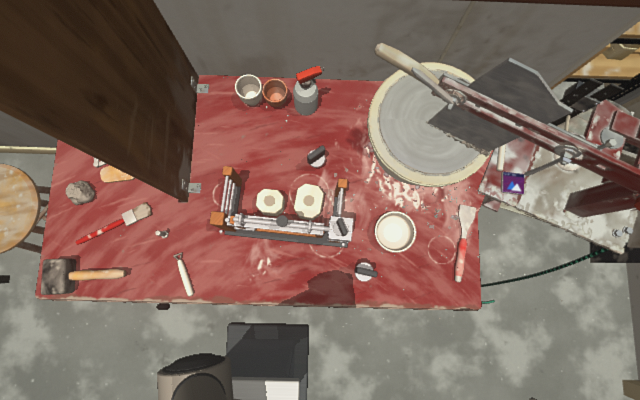

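Run:
```python
from h import *
t=cap('top');s=cap('side')
A=cv2.resize(t['color'][160:290,200:400],None,fx=4,fy=4,interpolation=3)[:, :800]
cv2.imwrite('pics/ct.png',A)
B=cv2.resize(s['color'][125:305,225:385],(533,600),interpolation=3)
cv2.imwrite('pics/cs.png',B)
```

```text
(no output)
```

View pics/ct.png

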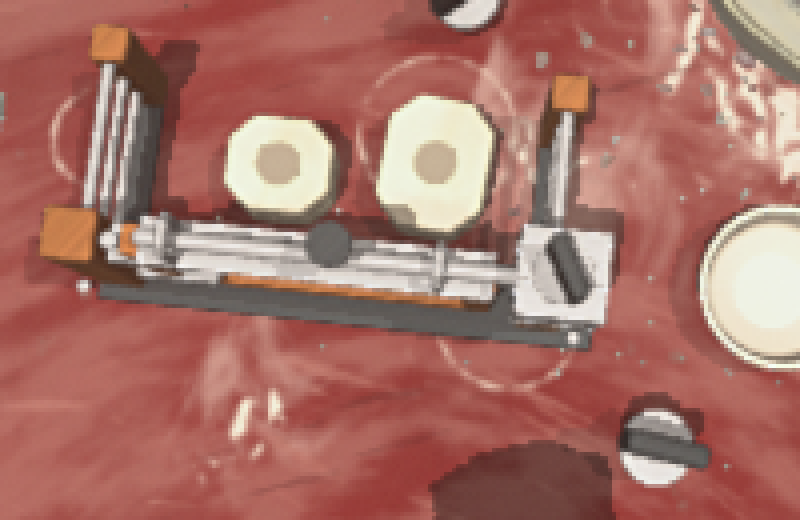

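View pics/cs.png

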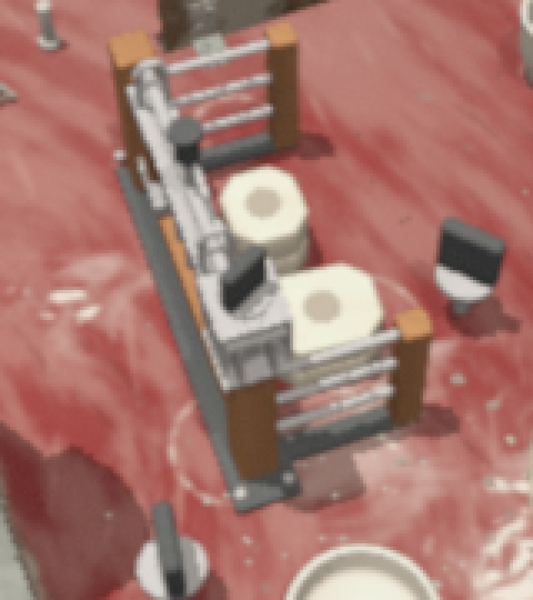

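Three look-alike pins: A, in the keeper, at top (342,227) / side (298,209); B, behind the pen, at top (317,155); C, in front, at top (365,270). A stands in the keeper on the latch post with the grip skewed to the slot, as described (and the crops confirm it); B and C stand loose elsewhere. Knob at top (282,221), side (281,164); bowl at top (395,232).

```bash
cat >> h.py <<'E'
def tri(c1,a,c2,b):
    o1,d1=ray(c1,*a);o2,d2=ray(c2,*b)
    s=np.linalg.lstsq(np.c_[d1,-d2],o2-o1,rcond=None)[0]
    p,q=o1+s[0]*d1,o2+s[1]*d2
    return (p+q)/2,np.linalg.norm(p-q)
E
python3 - <<'E'
from h import *
np.set_printoptions(precision=1,suppress=True)
t=cap('top');s=cap('side')
ct=lambda u,v:(200+u/4-.4,160+v/4-.4)
cs=lambda u,v:(225+u/3.333-.35,125+v/3.333-.35)
k=[onz(t,*ct(u,v),226) for u,v in((517,226),(615,230),(606,323),(515,316))]
print('keeper',np.mean(k,0),[ (x[:2]) for x in k])
ks=[onz(s,*cs(u,v),226) for u,v in((197,290),(277,283),(290,320),(218,340))]
print('keeper side',np.mean(ks,0),*ks)
a,b=onz(t,*ct(553,236),266),onz(t,*ct(580,300),266);print('grip',a,b,(a+b)/2,np.arctan2(*(b-a)[1::-1]))
print('knob top',onz(t,*ct(329,244),246),tri(t,ct(329,244),s,cs(186,130)), onz(s,*cs(186,130),246))
print('knob bottom of view',)
print('hingepost',onz(t,*ct(70,234),160),'latch bolts',onz(t,*ct(83,287),15),onz(t,*ct(573,339),15))
m=np.min(t['color'],2);m[:, :374]=0;m[:,420:]=0;m[:205]=0;m[260:]=0
cs_,_=cv2.findContours((m>150).astype('uint8'),0,1);c=max(cs_,key=cv2.contourArea)
e=cv2.fitEllipse(c);print(e,onz(t,*e[0],43))
E
```

```text
keeper [ 505.9 -238.3  226. ] [array([ 529.5, -214.3]), array([ 528.9, -264.4]), array([ 481.5, -260.3]), array([ 483.8, -214.3])]
keeper side [ 504.9 -247.7  226. ] [ 483.1 -224.2  226. ] [ 529.  -239.1  226. ] [ 525.8 -266.   226. ] [ 481.6 -261.4  226. ]
grip [ 520.  -230.1  266. ] [ 489.5 -243.6  266. ] [ 504.7 -236.9  266. ] -2.724613582782327
knob top [ 515.3 -120.8  246. ] (array([ 516.8, -120.7,  242.3]), np.float64(2.1716428315993257)) [ 517.1 -123.6  246. ]
knob bottom of view
hingepost [526.6  28.1 160. ] latch bolts [509.5  53.7  15. ] [ 484.9 -260.8   15. ]
((395.0672912597656, 231.26881408691406), (39.637332916259766, 40.8801155090332), 132.98622131347656) [ 519.6 -389.3   43. ]
```

```bash
python3 -m crank '[[0,0,-0.06,0,0,-0.06],[0.03,-0.01,-0.02,0,0,-0.07],[0.055,-0.012,0,0,0,0],[0.055,-0.012,0,0,0,0],[0.055,-0.012,0,0,0,0]]' 60
python3 - <<'E'
from h import *
np.set_printoptions(precision=1,suppress=True)
t=cap('top');s=cap('side')
print('pin axis z226/266 in side crop',[((proj(s,p)[0]-225)*3.333,(proj(s,p)[1]-125)*3.333) for p in((505,-238,226),(505,-238,266),(516,-121,246),(506,-239,230))])
for z in(100,150,200):print(z,onz(t,430,186,z),onz(t,372,140,z),onz(s,385,268,z))
E
```

```text
time: 0.92
tool_pos: [315.0, -379.7, 306.8]
tcp_rot: [3.141, -0.0, 0.427]
contact_force: [0.6, 0.2, 0.4]
grip_width: 55.6
finger_force: 0.0
pin axis z226/266 in side crop [(np.float64(238.3241361058968), np.float64(294.16874572470994)), (np.float64(236.02903182519125), np.float64(257.6103194899713)), (np.float64(181.72133218036373), np.float64(126.39792179905425)), (np.float64(240.2961222482778), np.float64(291.36066770229695))]
100 [ 626.  -462.3  100. ] [ 737.1 -321.6  100. ] [ 652.2 -369.3  100. ]
150 [ 615.1 -446.7  150. ] [ 720.  -313.8  150. ] [ 635.  -387.2  150. ]
200 [ 604.2 -431.1  200. ] [ 702.9 -306.   200. ] [ 617.9 -405.   200. ]
```

```bash
python3 -m crank '[[0.055,-0.012,0,0,0,0],[0.055,-0.012,0,0,0,0],[0.055,-0.012,0,0,0,0],[0.05,-0.012,0,0,0,0],[0.016,-0.002,0,0,0,0]]' 60
python3 -m crank '[[0,0,0.01,0,0,0],[0,0,0,0,0,0]]' 60
python3 - <<'E'
from h import *
t=cap('top');s=cap('side')
A=cv2.resize(t['color'][190:270,280:400],None,fx=5,fy=5,interpolation=3)
B=cv2.resize(s['color'][165:245,260:300+80],None,fx=5,fy=5,interpolation=3)[:200*2]
o=np.zeros((600,800,3),'uint8');a=cv2.resize(A,(400,267));b=cv2.resize(B,(400,267));o[:267,:400]=a;o[:267,400:]=b
cv2.imwrite('pics/n.png',o[:267])
E
```

```text
time: 1.65
tool_pos: [504.7, -238.2, 306.4]
tcp_rot: [-3.141, 0.0, 0.431]
contact_force: [-0.5, -0.4, -0.3]
grip_width: 54.9
finger_force: 0.0
time: 1.9
tool_pos: [501.8, -240.4, 295.5]
tcp_rot: [-3.14, 0.002, 0.426]
contact_force: [-0.1, -0.5, 0.4]
grip_width: 55.1
finger_force: 0.0
```

View pics/n.png

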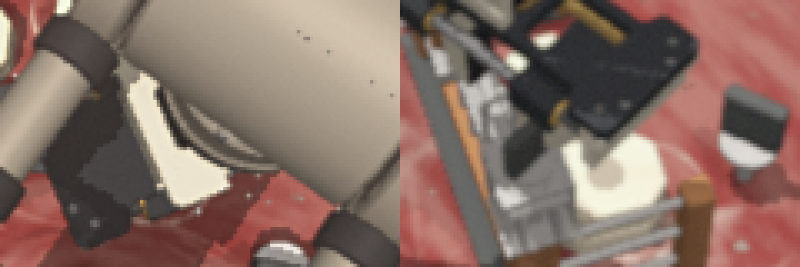

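The near view (left: top, right: side) shows the pin grip at crop (525,150), between the fingers' plane; the descent is clear.

```bash
python3 -m crank '[[0.003,0,0.02,0,0,0],[0,0,0.02,0,0,0],[0,0,0.02,0,0,0],[0,0,0,0,0,0]]' 60
python3 -m crank '[[0,0,0,0,0,0],[0,0,0,0,0,0],[0,0,0,0,0,0],[0,0,0,0,0,0],[0,0,0,0,0,0]]' 0
```

```text
time: 2.5
tool_pos: [504.8, -238.7, 235.8]
tcp_rot: [-3.139, 0.002, 0.426]
contact_force: [-0.1, -0.2, 0.3]
grip_width: 55.2
finger_force: 0.0
time: 3.12
tool_pos: [506.1, -238.2, 236.8]
tcp_rot: [3.141, -0.0, 0.428]
contact_force: [-0.7, -1.0, 0.1]
grip_width: 9.8
finger_force: 23.9
```

```bash
python3 -m crank '[[0,0,0,0,0,-0.12],[0,0,0,0,0,-0.12],[0,0,0,0,0,-0.12],[0,0,0,0,0,0]]'
python3 -c "
from h import *;print(bot.get_obs()['moment'])"
python3 -m crank '[[0,0,0,0,0,-0.12],[0,0,0,0,0,-0.12],[0,0,0,0,0,-0.12],[0,0,0,0,0,0]]'
python3 -c "
from h import *;print(bot.get_obs()['moment'])"
```

```text
time: 3.62
tool_pos: [506.1, -238.2, 236.8]
tcp_rot: [3.141, 0.0, 0.787]
contact_force: [-0.5, 0.3, 0.4]
grip_width: 9.7
finger_force: 30.0
[-0.07124693 -0.07927089  0.01296946]
time: 4.12
tool_pos: [506.1, -238.3, 236.8]
tcp_rot: [3.141, 0.0, 1.145]
contact_force: [0.2, 0.3, 1.4]
grip_width: 9.6
finger_force: 30.0
[-0.07666832 -0.09634537 -0.00099827]
```

```bash
python3 -m crank '[[0,0,0,0,0,-0.1],[0,0,0,0,0,-0.1],[0,0,0,0,0,-0.1],[0,0,0,0,0,0]]'
python3 -c "
from h import *;print(bot.get_obs()['moment'])"
python3 -m crank '[[0,0,0,0,0,-0.04],[0,0,0,0,0,0]]'
python3 -c "
from h import *;print(bot.get_obs()['moment'])"
```

```text
time: 4.62
tool_pos: [506.1, -238.3, 236.8]
tcp_rot: [3.141, 0.0, 1.444]
contact_force: [0.4, 0.4, 0.5]
grip_width: 10.1
finger_force: 30.0
[-0.02450954 -0.09987954 -0.00527385]
time: 4.88
tool_pos: [506.1, -238.3, 236.8]
tcp_rot: [3.141, 0.0, 1.484]
contact_force: [-0.1, 0.7, 0.4]
grip_width: 9.8
finger_force: 30.0
[-0.00045147 -0.08874268 -0.02836075]
```

```bash
python3 -m crank '[[0,0,0,0,0,-0.04],[0,0,0,0,0,0]]'
python3 -c "
from h import *;print(bot.get_obs()['moment'])"
python3 -m crank '[[0,0,0,0,0,-0.04],[0,0,0,0,0,0]]'
python3 -c "
from h import *;print(bot.get_obs()['moment'])"
```

```text
time: 5.12
tool_pos: [506.1, -238.3, 236.8]
tcp_rot: [3.141, 0.0, 1.525]
contact_force: [-0.0, 0.6, 0.8]
grip_width: 9.8
finger_force: 30.0
[-0.04899012 -0.06212432 -0.01501559]
time: 5.38
tool_pos: [506.3, -238.2, 236.8]
tcp_rot: [3.141, 0.0, 1.565]
contact_force: [1.3, 0.0, 0.7]
grip_width: 9.7
finger_force: 30.0
[ 0.08731537 -0.34164407 -0.0298691 ]
```

```bash
python3 -m crank '[[0,0,0,0,0,-0.05],[0,0,0,0,0,0]]'
python3 -c "
from h import *;print(bot.get_obs()['moment'])"
python3 -m crank '[[0,0,-0.004,0,0,0],[0,0,-0.002,0,0,0]]'
```

```text
time: 5.62
tool_pos: [506.3, -238.2, 236.8]
tcp_rot: [3.141, 0.0, 1.615]
contact_force: [2.2, 1.9, 0.7]
grip_width: 10.0
finger_force: 30.0
[ 0.174034   -0.49722084 -0.25265198]
time: 5.88
tool_pos: [506.3, -237.8, 240.8]
tcp_rot: [-3.141, -0.002, 1.616]
contact_force: [6.2, -0.3, -11.6]
grip_width: 9.8
finger_force: 30.0
```

```bash
python3 -m crank '[[0,0,0,0,0,0.04],[0,0,0,0,0,0]]'
python3 -m crank '[[0,0,-0.003,0,0,0],[0,0,0,0,0,0]]'
python3 -c "
from h import *;print(bot.get_obs()['moment'])"
```

```text
time: 6.12
tool_pos: [506.2, -238.1, 242.3]
tcp_rot: [-3.141, -0.0, 1.577]
contact_force: [2.7, -0.2, -2.5]
grip_width: 9.6
finger_force: 30.0
time: 6.38
tool_pos: [505.7, -238.4, 246.1]
tcp_rot: [-3.141, 0.001, 1.578]
contact_force: [-0.1, 0.1, -0.7]
grip_width: 9.9
finger_force: 30.0
[-0.08149828 -0.14436048 -0.01576801]
```

```bash
python3 -m crank '[[0,0,-0.01,0,0,0],[0,0,-0.015,0,0,0],[0,0,-0.02,0,0,0],[0,0,-0.03,0,0,0],[0,0,0,0,0,0]]'
python3 - <<'E'
from h import *
s=cap('side')
cv2.imwrite('pics/l.png',cv2.resize(s['color'][120:280,220:420],(800,640))[:600])
E
```

```text
time: 7.0
tool_pos: [506.9, -238.9, 324.1]
tcp_rot: [3.136, 0.004, 1.578]
contact_force: [0.9, -0.2, -1.1]
grip_width: 9.7
finger_force: 30.0
```

View pics/l.png

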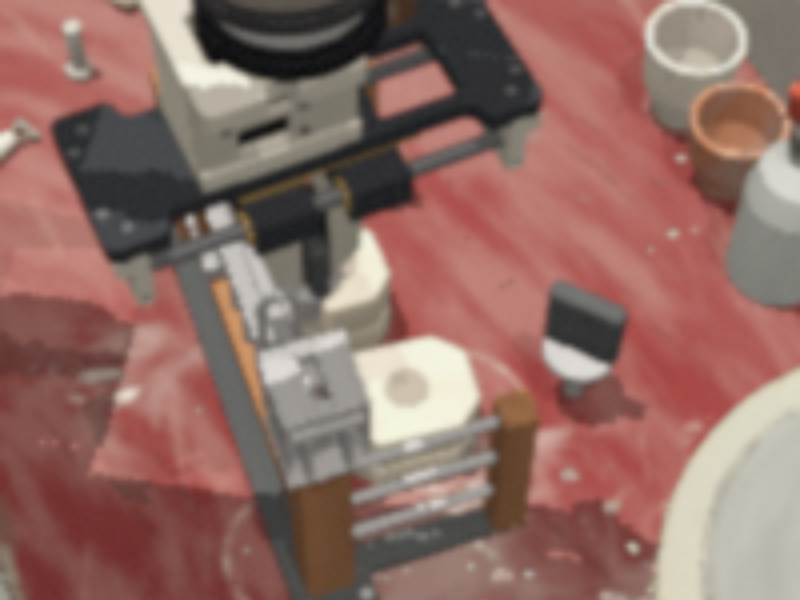

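Pin is held above the now empty slot (keeper at crop (318,385)). On to the bowl.

```bash
python3 -m crank '[[-0.05,0.004,0,0,0,0],[-0.05,0.004,0,0,0,0],[-0.05,0.005,0,0,0,0],[0,0,0,0,0,0.18],[0,0,0,0,0,0.18]]'
python3 -m crank '[[0,0,0,0,0,0.18],[0,0,0.03,0,0,0.18],[0,0,0.04,0,0,0.18],[0,0,0.04,0,0,0.18],[0,0,0.04,0,0,0.18]]'
python3 -m crank '[[0,0,0.04,0,0,0],[0,0,0,0,0,0]]'
```

```text
time: 7.68
tool_pos: [519.5, -388.7, 318.6]
tcp_rot: [-3.138, -0.001, 1.211]
contact_force: [0.6, 0.2, -1.9]
grip_width: 9.9
finger_force: 30.0
time: 8.3
tool_pos: [519.4, -387.6, 168.3]
tcp_rot: [-3.14, 0.001, 0.312]
contact_force: [0.1, -0.3, -2.2]
grip_width: 9.7
finger_force: 30.0
time: 8.55
tool_pos: [517.9, -386.2, 126.4]
tcp_rot: [-3.133, 0.005, 0.318]
contact_force: [-0.9, 0.1, -0.7]
grip_width: 9.8
finger_force: 30.0
```

```bash
python3 -m crank '[[0,0.003,0.025,0,0,0],[0,0,0.025,0,0,0],[0,0,0.01,0,0,0],[0,0,0.004,0,0,0],[0,0,0,0,0,0]]'
```

```text
time: 9.18
tool_pos: [521.4, -391.4, 67.7]
tcp_rot: [3.14, -0.001, 0.318]
contact_force: [0.3, -0.4, -0.6]
grip_width: 10.0
finger_force: 30.0
```

```bash
python3 -m crank '[[0,0,0.004,0,0,0],[0,0,0.0,0,0,0]]'
```

```text
time: 9.43
tool_pos: [521.1, -391.0, 62.9]
tcp_rot: [3.141, -0.0, 0.318]
contact_force: [-0.0, -0.3, -0.6]
grip_width: 9.7
finger_force: 30.0
```

```bash
python3 -m crank '[[0,0,0.005,0,0,0],[0,0,0.0,0,0,0]]'
python3 -m crank '[[0,0,0.003,0,0,0],[0,0,0.0,0,0,0]]'
```

```text
time: 9.68
tool_pos: [520.8, -390.8, 57.2]
tcp_rot: [-3.141, 0.0, 0.318]
contact_force: [-0.1, 0.3, -1.5]
grip_width: 10.4
finger_force: 30.0
time: 9.93
tool_pos: [520.9, -390.9, 54.4]
tcp_rot: [-3.141, 0.0, 0.318]
contact_force: [-0.3, 0.5, -0.9]
grip_width: 9.7
finger_force: 30.0
```

```bash
python3 -m crank '[[0,0,0.0,0,0,0],[0,0,0,0,0,0],[0,0,0,0,0,0],[0,0,0,0,0,0]]' 35
python3 -m crank '[[0,0,-0.02,0,0,0],[0,0,-0.05,0,0,0],[0,0,-0.06,0,0,0],[0,0,-0.06,0,0,0],[0,0,-0.06,0,0,0]]' 45
python3 - <<'E'
from h import *
s=cap('side');t=cap('top')
o=np.zeros((400,800,3),'uint8')
o[:,:400]=cv2.resize(s['color'][260:360,280:380],(400,400));o[:,400:]=cv2.resize(t['color'][180:280,330:430],(400,400))
cv2.imwrite('pics/d.png',o)
E
```

```text
time: 10.42
tool_pos: [521.1, -391.1, 54.8]
tcp_rot: [3.141, -0.0, 0.318]
contact_force: [0.0, -0.9, -0.6]
grip_width: 32.0
finger_force: 0.0
time: 11.05
tool_pos: [520.8, -390.7, 306.9]
tcp_rot: [3.141, -0.0, 0.318]
contact_force: [1.1, -1.3, -0.4]
grip_width: 41.4
finger_force: 0.0
```

View pics/d.png

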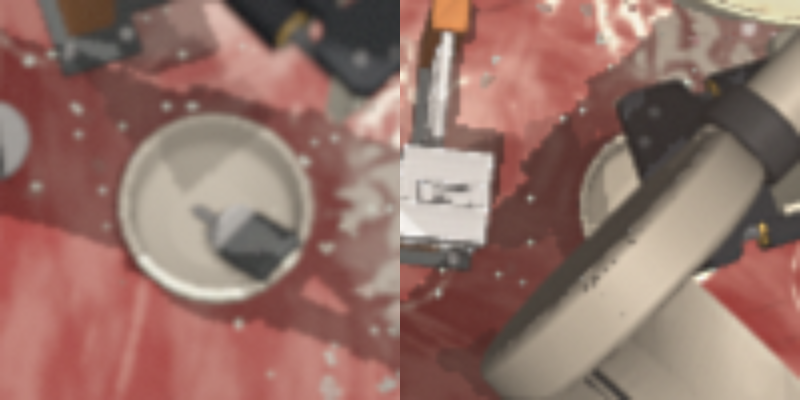

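Side view: the pin lies inside the bowl (crop (245,240)). Next the knob.

```bash
python3 -m crank '[[0,0,0,0,0,-0.167],[0,0,0,0,0,-0.167],[0,0,0,0,0,-0.167],[0,0,0,0,0,-0.167],[0,0,0,0,0,-0.167]]' 60
python3 -m crank '[[0,0,0,0,0,-0.167],[0,0,0,0,0,-0.166],[0.05,-0.005,0,0,0,0],[0.055,-0.006,0,0,0,0],[0.055,-0.006,0,0,0,0]]' 60
python3 -m crank '[[0.055,-0.006,0,0,0,0],[0.053,-0.005,0,0,0,0],[0,0,0,0,0,0]]' 60
```

```text
time: 11.78
tool_pos: [520.9, -390.9, 304.1]
tcp_rot: [-3.141, -0.0, 1.158]
contact_force: [0.8, 1.0, 0.5]
grip_width: 55.0
finger_force: 0.0
time: 12.4
tool_pos: [517.2, -228.5, 304.1]
tcp_rot: [-3.141, -0.0, 1.485]
contact_force: [2.1, 0.6, 0.0]
grip_width: 55.0
finger_force: 0.0
time: 12.78
tool_pos: [515.6, -118.3, 305.0]
tcp_rot: [3.141, -0.001, 1.49]
contact_force: [0.1, -0.7, -0.2]
grip_width: 55.1
finger_force: 0.0
```

```bash
python3 -m crank '[[-0.002,0,0.03,0,0,0],[0,0,0.03,0,0,0],[0,0,0.015,0,0,0],[0,0,0,0,0,0]]' 60
python3 -m crank '[[0,0,0.01,0,0,0],[0,0,0.008,0,0,0],[0,0,0,0,0,0]]' 60
python3 - <<'E'
from h import *
s=cap('side')
cv2.imwrite('pics/k.png',cv2.resize(s['color'][120:240,220:380],(800,600)))
E
```

```text
time: 13.28
tool_pos: [515.3, -124.1, 228.9]
tcp_rot: [-3.14, -0.0, 1.485]
contact_force: [0.3, 0.6, -0.4]
grip_width: 55.4
finger_force: 0.0
time: 13.65
tool_pos: [515.5, -123.5, 211.2]
tcp_rot: [-3.141, -0.0, 1.486]
contact_force: [0.5, -0.4, -0.1]
grip_width: 54.6
finger_force: 0.0
```

View pics/k.png

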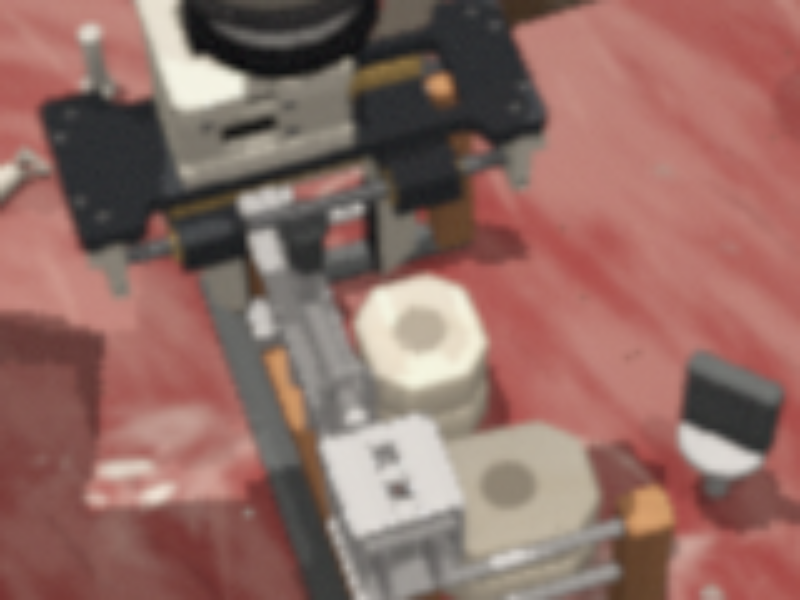

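The dark knob (crop (305,235)) stands between the two fingers (230,280 and 385,230). Closing.

```bash
python3 -m crank '[[0.002,0,0,0,0,0],[0,0,0,0,0,0],[0,0,0,0,0,0],[0,0,0,0,0,0],[0,0,0,0,0,0]]' 0
python3 -m crank '[[0,0,-0.004,0,0,0],[0,0,-0.004,0,0,0],[0,0,-0.003,0,0,0],[0,0,0,0,0,0]]'
```

```text
time: 14.32
tool_pos: [515.8, -121.6, 211.8]
tcp_rot: [-3.141, 0.0, 1.486]
contact_force: [-1.1, 0.7, 1.6]
grip_width: 21.7
finger_force: 30.0
time: 14.82
tool_pos: [515.8, -121.6, 222.9]
tcp_rot: [3.142, 0.0, 1.486]
contact_force: [-0.9, 0.4, -2.9]
grip_width: 21.6
finger_force: 30.0
```

```bash
python3 -m crank '[[0,0,-0.002,0,0,0],[0.004,0,0,0,0,0],[0.006,0,0,0,0,0],[0,0,0,0,0,0]]'
python3 -m crank '[[0.008,0,0,0,0,0],[0.008,0,0,0,0,0],[0.008,0,0,0,0,0],[0,0,0,0,0,0]]'
```

```text
time: 15.32
tool_pos: [516.6, -110.8, 224.6]
tcp_rot: [-3.141, -0.001, 1.487]
contact_force: [-1.6, 1.4, -1.4]
grip_width: 21.7
finger_force: 30.0
time: 15.82
tool_pos: [518.6, -86.7, 224.7]
tcp_rot: [-3.141, -0.001, 1.487]
contact_force: [-2.6, 1.2, -2.1]
grip_width: 21.7
finger_force: 30.0
```

```bash
python3 -m crank '[[0.006,0,0,0,0,0],[0.005,0,0,0,0,0],[0.003,0,0,0,0,0],[0,0,0,0,0,0]]'
python3 -m crank '[[0.002,0,0,0,0,0],[0,0,0,0,0,0]]'
```

```text
time: 16.32
tool_pos: [519.7, -73.3, 224.6]
tcp_rot: [-3.141, -0.0, 1.486]
contact_force: [-4.5, 0.4, -2.0]
grip_width: 21.9
finger_force: 30.0
time: 16.58
tool_pos: [519.8, -71.7, 224.6]
tcp_rot: [-3.141, -0.0, 1.486]
contact_force: [-5.3, -0.2, -1.7]
grip_width: 21.4
finger_force: 30.0
```

```bash
python3 -m crank '[[0.002,-0.002,0,0,0,0],[0,0,0,0,0,0]]'
python3 -m crank '[[0.002,0,0,0,0,0],[0,0,0,0,0,0]]'
```

```text
time: 16.82
tool_pos: [519.7, -71.6, 225.4]
tcp_rot: [3.137, 0.004, 1.485]
contact_force: [-0.7, -7.5, -1.7]
grip_width: 21.8
finger_force: 30.0
time: 17.08
tool_pos: [519.7, -71.5, 225.5]
tcp_rot: [3.137, 0.007, 1.485]
contact_force: [-2.4, -15.0, -2.0]
grip_width: 21.6
finger_force: 30.0
```

```bash
python3 -m crank '[[-0.002,0,0,0,0,0],[0,-0.005,0,0,0,0.063],[0,-0.005,0,0,0,0.063],[0,0,0,0,0,0]]'
python3 -c "
from h import *;print(bot.get_obs()['moment'])"
```

```text
time: 17.58
tool_pos: [509.7, -70.2, 225.5]
tcp_rot: [3.137, 0.002, 1.358]
contact_force: [0.1, -6.0, -2.1]
grip_width: 21.6
finger_force: 30.0
[-0.96733543 -0.09216313  0.05676322]
```

```bash
python3 -m crank '[[0,-0.005,0,0,0,0.063],[0,-0.005,0,0,0,0.063],[0,-0.005,0,0,0,0.063],[0,-0.005,0,0,0,0.063],[0,0,0,0,0,0]]'
python3 - <<'E'
from h import *
s=cap('side');t=cap('top')
o=np.zeros((400,800,3),'uint8')
o[:,:400]=cv2.resize(s['color'][130:280,220:370],(400,400));o[:,400:]=cv2.resize(t['color'][160:290,215:365][:,:130],(400,400))
cv2.imwrite('pics/g.png',o)
E
```

```text
time: 18.2
tool_pos: [490.3, -63.6, 225.4]
tcp_rot: [3.138, 0.001, 1.108]
contact_force: [-0.3, -6.2, -2.4]
grip_width: 21.8
finger_force: 30.0
```

View pics/g.png

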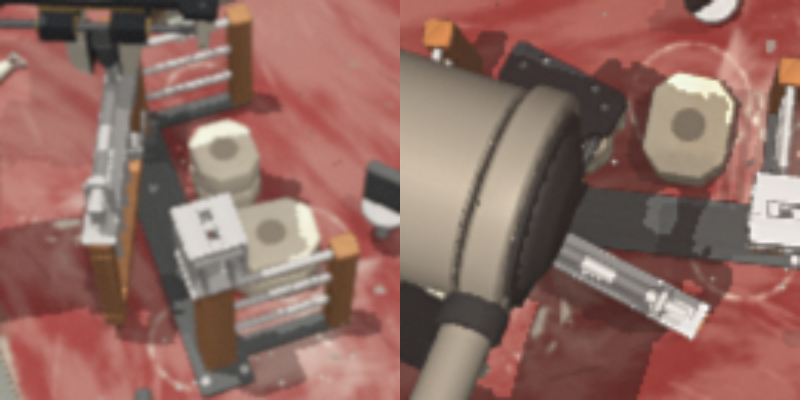

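The gate is ajar (latch end at right-hand crop (700,318)), the knob is still gripped, and both moulds are in place. The knob's 30 mm chord at 80 mm radius gives 0.38 rad, about 8 cm.

```bash
python3 -m crank '[[0,0,0,0,0,0],[0,0,0,0,0,0],[0,0,0,0,0,0],[0,0,0,0,0,0]]'
python3 -c "
from h import *
t=cap('top');s=cap('side')
for z in(165,190):print(onz(t,314,262,z)-onz(t,268,239,z))
print(bot.close_job())"
```

```text
time: 18.8
tool_pos: [490.5, -63.8, 225.2]
tcp_rot: [3.138, 0.001, 1.108]
contact_force: [-0.2, -5.4, -2.6]
grip_width: 21.7
finger_force: 30.0
[ -46.64880424 -101.101132      0.        ]
[-45.25034764 -98.07028164   0.        ]
the job is handed in; nothing more can be done
None
```

Job handed in at about 19 s of the 53 s allowed: the lock pin lies in the white bowl, the bolt is lifted and fully drawn, and the gripper holds the gate ajar by the knob at about 0.38 rad (8 cm), with both moulds where they stood; the judge's verdict was not shown.

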